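# Bring the retaining ring to the groove of the banding wheel's spindle

### The arm

A 6-joint arm with a two-finger parallel gripper is mounted at the origin on the work surface. World frame = base frame: x ahead of the robot, y to its left, z up, the work surface at z = 0. Lengths are in mm, angles in degrees, forces in N, time in s.
With the tool pointing down it reaches from about 350 to 850 mm from the base axis. Payload 8.1 kg.
Tool frame: the origin (TCP) lies at the centre of the arm's flange, where the gripper is bolted on; the fingertips stand 173 mm ahead of it and the grasp point (between the pads) lies 155 mm ahead of it; z points along the fingers, y is the line along which they close (so a half turn about z gives the same grasp; the last joint's range is limited). The gripper opens to 85 mm and grips with 20 to 120 N. Pads are 22 mm wide; open, the fingers measure 114 mm over their backs; the gripper's body (76 mm by 85 mm) begins 54 mm behind the grasp point. The pads swing forward as they close: fully open they stand 13 mm farther back than shut.
Start: joints at [65.122, 7.471, 85.268, -0, 87.261, -4.893], TCP at [205.042, 563.884, 404.692] pointing down, gripper open.
Joint ranges: [-169.43, 169.43], [-51.17, 129.36], [1.28, 143.12], [-76.62, 256.62], [0, 156.53], [-152.29, 152.29]. Speed limits (degrees/s): [136.94, 136.94, 159.86, 180, 180, 180].

### API

Orientations are given as [roll, pitch, yaw] about the fixed x, y, z axes, in that order (R = Rz(yaw) Ry(pitch) Rx(roll)).
In Python, from bench import * gives the robot as it stands.
- The arm moves only by the shell command python3 -m jog 'ROWS' [FORCE]. ROWS is text: rows parted by semicolons, each of 7 numbers parted by spaces: the shift along the tool's x, y, z scaled (see below), then the turn, a rotation vector about the tool's x, y, z scaled (see below), then the closure, from -1 (fully open) to 1 (shut). In form: tx ty tz wx wy wz hand; .... A call has 1 to 5 rows; each row shifts and turns the commanded pose from where the row before left it, along the tool's axes as they then stand; what a row does not reach is not made up. The controller multiplies each number of a shift by 0.1 m and each number of a turn by 60 degrees. A row lasts 1/8 s, in which the tool goes at most 62.5 mm and 10.7 degrees, less where a joint would pass 70% of its speed; a pose out of reach is approached as far as the arm can. A call with a number of a shift or a turn outside -1 to 1 is refused whole. A call with a gripper value outside its range is refused whole. The fingers move at their own pace and stop on an object; FORCE is the grip in N (left out, the last holds). Time passes only in rows, so rows that do not move let the fingers close. It gives the time, the measured TCP pose, the force, the opening and the grip force at its end, in the units of the state.
- sense(): the state, without advancing time (a new reading comes with each control period).
- snapshot(name): name is "scene" or "top" or "wrist"; returns a dict with "img" (420x560x3 uint8, red, green, blue), "fx", "fy", "cx", "cy" (pixels), "extrinsics" (4x4, takes a point from camera to world coordinates). Camera axes: x right, y down, z forward; pixel columns grow to the right and rows downward; lengths in mm; the calibration is good to about 2 mm. A picture is of the moment at which its call begins. There is no depth.
- hand_in(): hands the job in; it is judged then, once.
The state is a dict: "time": time; "joint_pos": joint angles; "qd": joint speeds; "joint_efforts": joint torques, N m; "tool_pos": TCP position; "tcp_rot": TCP orientation; "ft_force": force on the tool from outside, world axes, zero at the start; "wrist_torque": the same for the moment, N m; "finger_gap": finger opening in mm; "grip_force": force on a finger pad.
Only numpy, scipy, OpenCV 4.12 (cv2) and the standard library are available. Lean on these libraries where they do the work, as an engineer would, in place of code of your own. Each camera call takes 0.05 s, during which the arm holds its last target. There are 200 camera calls.

### The job

The retaining ring waits on the tips of the red-handled circlip pliers: lift the pliers from their wooden stand with the handles squeezed fully, so that the ring is spread, and slide the spread ring down over the wheel's bare spindle to the groove just above the white washer. The washer is brittle: be gentle, never press on the wheel with more than 20 N, and at the end no more than a light touch. Finish still holding the pliers upright and squeezed, with the spread ring level with the groove; do not let go, and leave the other things where they are.

Things in the scene. Friction and masses are not known exactly. Their poses are not given: they have to be found in the camera images.
- handles (a point): Midway between the two red grips of the loose upright pliers, half-way up them. z up, y: squeeze line, x: towards the ring. Each grip 20 mm along x, 44 along z, 10 thick. Outer width 54 mm free (61 at the top), 33 squeezed fully to the stop, grips then parallel. A spring: 4 to 6 N per grip to squeeze; hold with 20 N or more. Only thin arms below the grips; joint block 57 mm below.
- ring_centre (a point): Fixed in the pliers, axes as handles, 14.2 mm along x and 123 mm below it: mid-height of the level brass ring on the plier tips, where the spindle's axis should pass when the ring is spread. Ring 3 mm thick, 32 mm outside, 23 inside when free. Fully spread it passes the 24 mm spindle with about 2 mm to spare all round. 48 mm free height above the ring for the spindle.
- lever_l (a joint): Squeeze of the pliers, rad: 0 free (ring closed), 0.16 fully squeezed against the stop (ring fully spread). Both handles move alike.
- pliers: Circlip pliers with the ring, 0.25 kg, tips down. Origin in the middle of the steel joint block (78 mm along y, 34 along x, 16 high), 65 mm below handles; axes the same.
- stand: Fixed wooden stand: base 110 x 92 mm, 12 thick; two cheeks (44 mm along x, 12 thick, 56 apart inside, tops 80 mm above the table) carry the ends of the joint block. The pliers lift straight up out of it. Origin on the table, below the pliers' joint.
- wheel: Fixed banding wheel, head taken off: green base 160 mm across, hub 60 mm across up to 60 mm above the table, steel spindle stub upright in the middle, with the sprung white washer at its foot. Origin on the table, on the spindle's axis.
- groove (a point): Middle of the spindle's groove, on its axis, 68 mm above the table. Groove 4 mm high, 20 across; its lower edge is level with the top of the white washer (39 mm across), which yields up to 3 mm on a spring (2.5 N to start, 2.5 N more per mm). A level ring just touching the washer has its middle 0.5 mm below this point.
- spindle_top (a point): Middle of the top end of the spindle, 100 mm above the table, on its axis. The spindle is 24 mm across, its top 10 mm taper to 14 mm.
- arch: Bystander: grey clay model with arches, 100 x 120 x 130 mm high, origin under its middle.
- jar: Bystander: blue glazed cup, 80 mm across, 95 mm high, origin under its middle.
- spatula: Bystander: modelling spatula lying on the table, 170 mm long.

How it is judged:
By the outcome, as a careful person would: the job done as asked, in the order asked, and still so for the second after the job is handed in, while the arm keeps its last pose, push and grip.
It also fails if it takes over 48 s, if anything falls off the work surface, if the arm or the gripper's body presses on something with over 40 N, if the wrist force passes 120 N, or if a joint passes its speed limit or range.

## Working session

There is one attempt and no reset: what is moved stays moved. The work goes in short steps, Python scripts to look and compute and a shell command to move; the robot and the scene stay as the last step left them, time stands still between calls to the robot, and variables do not carry over. Pictures are saved under pics/ and viewed, at most 10 in all, crops included, and the job is handed in when it is done.

```bash
mkdir -p pics
cat > h.py <<'E'
from bench import *
import numpy as np, cv2
def snap(n,f=None):
    s=snapshot(n)
    if f: cv2.imwrite('pics/'+f,cv2.cvtColor(s['img'],cv2.COLOR_RGB2BGR))
    return s
def ray(s,u,v):
    E=np.array(s['extrinsics']); d=E[:3,:3]@np.array([(u-s['cx'])/s['fx'],(v-s['cy'])/s['fy'],1]); return E[:3,3],d/np.linalg.norm(d)
def onz(s,u,v,z):
    o,d=ray(s,u,v); return o+d*(z-o[2])/d[2]
def tri(*sr):
    A=0;b=0
    for s,u,v in sr:
        o,d=ray(s,u,v);P=np.eye(3)-np.outer(d,d);A=A+P;b=b+P@o
    p=np.linalg.solve(A,b); return p
def proj(s,p):
    E=np.array(s['extrinsics']); c=E[:3,:3].T@(np.array(p)-E[:3,3]); return s['fx']*c[0]/c[2]+s['cx'],s['fy']*c[1]/c[2]+s['cy']
E
python3 - <<'E'
from h import *
ims=[]
for n in("scene","top","wrist"):
    s=snap(n,n+'0.png'); print(n,s['fx'],np.round(s['extrinsics'],3).tolist())
print(sense())
E
```

```text
scene 389.20487837887487 [[0.208, 0.708, -0.675, 1178.188], [0.978, -0.163, 0.131, -110.9], [-0.017, -0.688, -0.726, 705.394], [0.0, 0.0, 0.0, 1.0]]
top 384.98501763054264 [[-0.027, -0.999, 0.033, 587.952], [-0.998, 0.025, -0.052, 31.79], [0.051, -0.034, -0.998, 848.601], [0.0, 0.0, 0.0, 1.0]]
wrist 305.67548529193544 [[0.342, 0.897, 0.28, 133.056], [0.94, -0.325, -0.105, 588.828], [-0.003, 0.299, -0.954, 373.188], [0.0, 0.0, 0.0, 1.0]]
{'time': 0.15, 'joint_pos': array([ 6.51241383e+01,  7.50559644e+00,  8.53148183e+01, -1.43438765e-03,
        8.72607391e+01, -4.89454477e+00]), 'qd': array([ 0.00939202, -0.10908235, -0.12354335,  0.0027695 ,  0.0247894 ,
       -0.00267785]), 'joint_efforts': array([ 8.75537917e-04, -5.70072770e+01, -5.01153016e+01, -1.37291781e-04,
        9.71431233e-03, -4.29947227e-05]), 'tool_pos': array([204.95424158, 563.72760119, 403.88199667]), 'tcp_rot': array([-1.79919020e+02, -5.49678612e-03,  1.60018749e+02]), 'ft_force': array([-0.19224992, -0.22345876, -0.07049777]), 'wrist_torque': array([-0.01995951, -0.0015822 ,  0.01021292]), 'grip_force': 0.0, 'finger_gap': 85.53692864851084}
```

View pics/scene0.png

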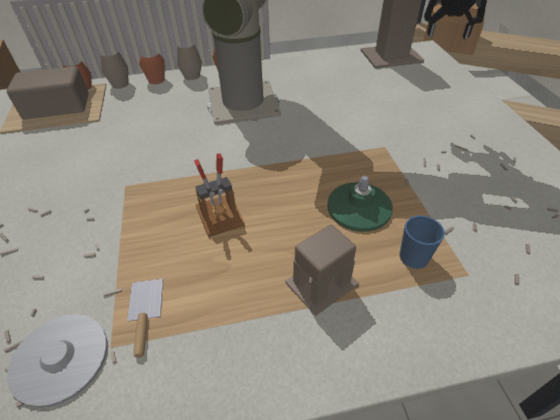

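View pics/top0.png

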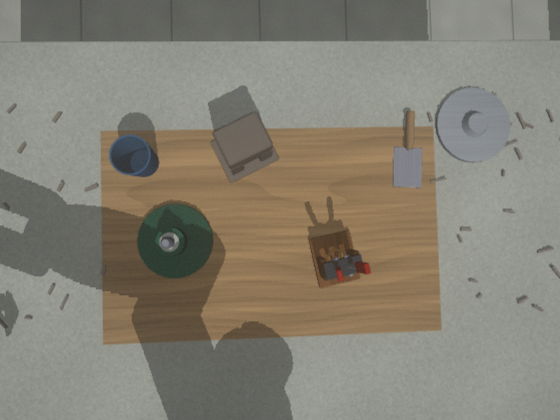

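The scene view shows the pliers at about (210,190) with red grips, and the wheel at (360,205). In the top view the pliers are at (342,268) and the spindle at (168,242). Next I'll view enlarged crops of both and print colour masks.

Run:
```python
from h import *
S=snap('scene');T=snap('top')
def crop(s,x,y,w,h): return cv2.resize(cv2.cvtColor(s['img'][y:y+h,x:x+w],cv2.COLOR_RGB2BGR),(400,300),interpolation=cv2.INTER_CUBIC)
g=np.vstack([np.hstack([crop(S,170,140,120,90),crop(S,315,160,100,75)]),np.hstack([crop(T,290,220,100,75),crop(T,125,200,100,75)])])
cv2.imwrite('pics/c1.png',g)
for n,s in(('S',S),('T',T)):
    h=cv2.cvtColor(s['img'],cv2.COLOR_RGB2HSV)
    for c,lo,hi in(('red',(0,150,60),(6,255,255)),('green',(60,80,20),(95,255,255))):
        m=cv2.inRange(h,lo,hi)
        if c=='red': m|=cv2.inRange(h,(174,150,60),(180,255,255))
        k,l,st,ce=cv2.connectedComponentsWithStats(m)
        for i in range(1,k):
            if st[i,4]>15: print(n,c,st[i],ce[i].round(1),onz(s,*ce[i],20).round())
```

```text
S red [217 154   5   7  23] [218.7 156.7] [ 301. -111.   20.]
S red [195 160   5   6  16] [197.  162.5] [ 312. -172.   20.]
S red [217 160   5  13  36] [219.5 167.1] [ 346. -114.   20.]
S red [200 168   5  10  19] [202.1 173.4] [ 361. -162.   20.]
S green [371 188   4   8  16] [372.5 191.6] [530. 254.  20.]
S green [352 194  11   5  24] [357.4 196.2] [537. 212.  20.]
S green [333 207  58  21 468] [363.5 218.7] [612. 200.  20.]
T red [362 263   9  11  57] [366.3 268.1] [ 486. -200.   20.]
T red [337 270   7  11  55] [339.7 275.2] [ 473. -141.   20.]
T green [174 229   9   8  17] [178.1 232.6] [575. 202.  20.]
T green [156 232   6  10  24] [158.  236.2] [568. 245.  20.]
```

View pics/c1.png

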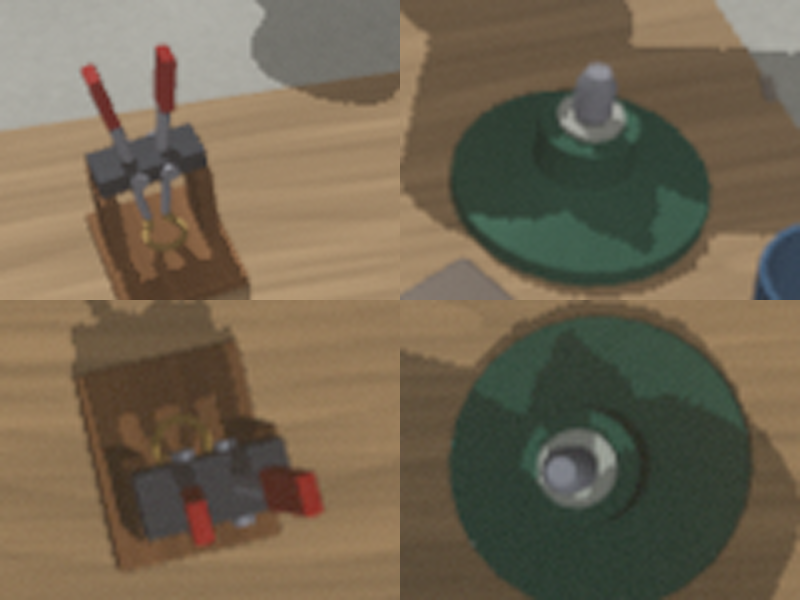

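The crops show: the grip tops in scene at (197.6,161) and (219.5,155) and in top at (368,270) and (340.5,280). The ring is at scene (219.5,210) and top (335.5,255). The spindle top is at scene (364.5,178) and top (165.5,243).

Run:
```python
from h import *
S=snap('scene');T=snap('top')
a=tri((S,219.5,155),(T,340.5,280)); b=tri((S,197.6,161),(T,368,270.5))
print('grip tops',a,b,a-b,(a+b)/2)
print('yaw of y axis-90',np.degrees(np.arctan2(*(a-b)[[1,0]]))-90)
print('ring',tri((S,219.5,210),(T,335.5,255)),onz(S,219.5,210,30),onz(T,335.5,255,30))
print('spindle',tri((S,364.5,178),(T,165.5,243)),onz(S,364.5,178,100),onz(T,165.5,243,100))
# stand/block edge directions in top: block top-edge z~96: crop corners
c=lambda x,y:(290+x/4,220+(y-300)/4)
P=[onz(T,*c(*q),96) for q in((135,473),(283,440),(291,500),(148,537))];
print(np.round(P),np.mean(P,0))
for i,j in((0,1),(3,2)): d=P[i]-P[j]; print(np.degrees(np.arctan2(d[1],d[0]))-90,np.linalg.norm(d))
B=[onz(T,*c(*q),12) for q in((75,372),(120,570))]; d=B[0]-B[1];print('stand edge',np.degrees(np.arctan2(d[1],d[0])),np.linalg.norm(d))
# washer mid
print('green ellipse centre', onz(T,125+600/4-0,200+(465-300)/4,20), onz(S,315+580/4-0,160+185/4,20))
```

```text
grip tops [ 485.35918211 -109.89055912  168.91374118] [ 501.11233454 -158.27528986  173.70725654] [-15.75315244  48.38473074  -4.79351536] [ 493.23575832 -134.08292449  171.31049886]
yaw of y axis-90 18.034268743391564
ring [ 517.76891301 -130.52664293   30.80558053] [ 517.17272003 -130.06855617   30.        ] [ 517.5994203  -131.18556339   30.        ]
spindle [556.74362922 211.10685722  97.88987665] [558.93039362 210.45885183 100.        ] [556.70996573 210.15982382 100.        ]
[[ 508.  -94.   96.]
 [ 522. -168.   96.]
 [ 492. -171.   96.]
 [ 476. -100.   96.]] [ 499.54635316 -133.38509297   96.        ]
10.587911663648953 75.27819174620024
12.365569516126428 73.22722048761341
stand edge 11.191330723906816 110.20175669148549
green ellipse centre [550.26792241  -2.95782905  20.        ] [625.8498675  440.95873623  20.        ]
```

```bash
python3 -m jog '0 0 0 0 0 -0.178 -1;0 0 0 0 0 -0.178 -1;0 0 0 0 0 -0.178 -1;-0.12 -0.6 0 0 0 0 -1;-0.12 -0.6 0 0 0 0 -1' 40; python3 -m jog '-0.12 -0.6 0 0 0 0 -1;-0.12 -0.6 0 0 0 0 -1;-0.12 -0.6 0 0 0 0 -1;-0.12 -0.6 0 0 0 0 -1;-0.12 -0.6 0 0 0 0 -1'
python3 -m jog '-0.12 -0.6 0 0 0 0 -1;-0.12 -0.6 0 0 0 0 -1;-0.12 -0.6 0 0 0 0 -1;-0.12 -0.6 0 0 0 0 -1;0 -0.6 0 0 0 0 -1'
```

```text
time: 0.98
tool_pos: [253.7, 450.5, 404.2]
tcp_rot: [-180.0, -0.0, -167.8]
ft_force: [1.0, -0.1, 1.2]
finger_gap: 85.2
grip_force: 0.0
time: 1.6
tool_pos: [375.2, 168.9, 405.0]
tcp_rot: [180.0, 0.1, -167.9]
ft_force: [1.7, 0.5, 0.3]
finger_gap: 85.5
grip_force: 0.0
time: 2.22
tool_pos: [485.0, -114.7, 404.8]
tcp_rot: [-180.0, 0.0, -167.9]
ft_force: [0.9, 0.4, -0.8]
finger_gap: 85.4
grip_force: 0.0
```

```bash
python3 -m jog '0 0 0 0 0 0 -1;0 0 0 0 0 0 -1'
python3 - <<'E'
from h import *
W=snap('wrist','w1.png');print(np.round(W['extrinsics'],3).tolist())
for p in((500,-133.5,153),(518,-130.5,30),(500,-133.5,96)):print(proj(W,p))
E
```

```text
time: 2.48
tool_pos: [484.4, -112.8, 404.5]
tcp_rot: [180.0, -0.0, -168.0]
ft_force: [-0.7, -0.3, 1.3]
finger_gap: 85.8
grip_force: 0.0
[[-0.208, 0.934, 0.292, 409.553], [0.978, 0.198, 0.062, -129.705], [0.0, 0.299, -0.954, 373.982], [0.0, 0.0, 0.0, 1.0]]
(np.float64(249.30662729973272), np.float64(239.71428271429903))
(np.float64(258.5209735402919), np.float64(215.50774335011056))
(np.float64(254.7179032906859), np.float64(217.60476942194063))
```

View pics/w1.png

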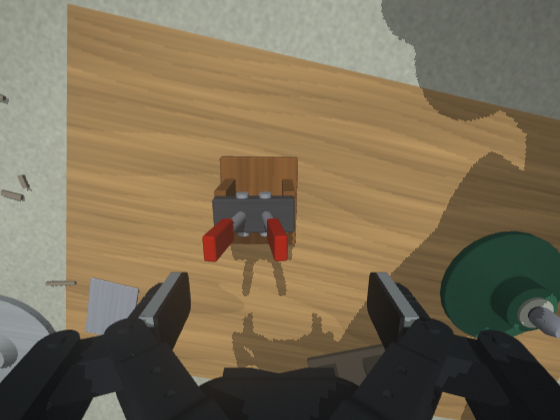

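The wrist view shows the block at u 213–296, v 196–233, with its edge horizontal, so yaw is right. The grip tops span u 203–288, or 60 mm, which matches the stated size. I need to move about -24 mm along tool y and -10 mm along tool x, then descend 99 mm.

```bash
python3 -m jog '-0.1 -0.24 0 0 0 0 -1;0 0 0.3 0 0 0 -1;0 0 0 0 0 0 -1'
python3 - <<'E'
from h import *
W=snap('wrist','w2.png')
E
```

```text
time: 2.9
tool_pos: [498.5, -132.4, 372.4]
tcp_rot: [179.8, -0.2, -167.8]
ft_force: [-0.2, 0.3, 0.8]
finger_gap: 85.5
grip_force: 0.0
```

View pics/w2.png

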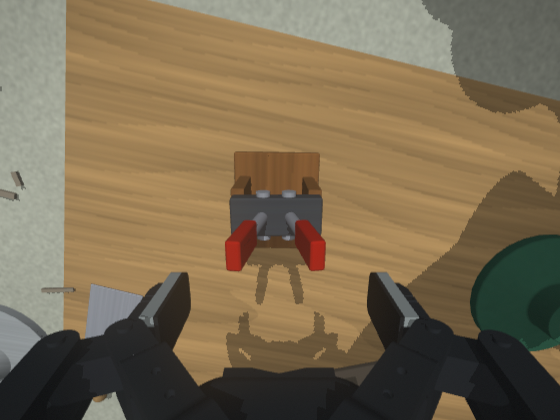

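Grips now sit at u 226–325 (centre 275.5) with the fingers at about 278.5, so -2 mm more in y, then descend 67 mm and close.

```bash
python3 -m jog '0 -0.02 0.3 0 0 0 -1;0 0 0.3 0 0 0 -1;0 0 0.07 0 0 0 -1;0 0 0 0 0 0 -1;0 0 0 0 0 0 -1'
python3 - <<'E'
from h import *
W=snap('wrist','w3.png')
E
```

```text
time: 3.58
tool_pos: [500.4, -136.0, 309.6]
tcp_rot: [-179.9, 0.1, -167.9]
ft_force: [0.7, -0.1, -0.5]
finger_gap: 85.5
grip_force: 0.0
```

View pics/w3.png

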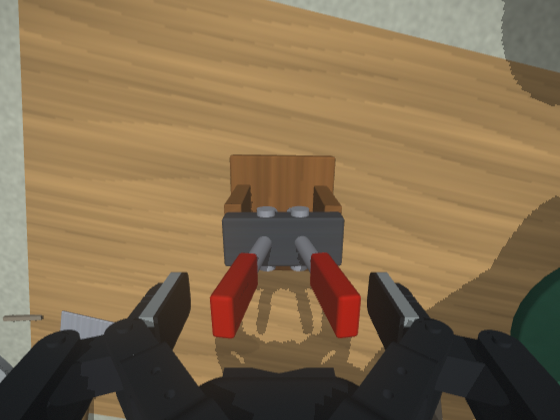

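Run:
```python
from h import *
W=snap('wrist');st=sense();print(st['tool_pos'])
print(onz(W,283,244,96)); t=np.array([.978,.208,0]);
for z in(131,175):print(proj(W,np.array([499,-134,z])-10*t),proj(W,np.array([499,-134,z])+10*t))
h=cv2.cvtColor(W['img'],cv2.COLOR_RGB2HSV);m=cv2.inRange(h,(0,150,40),(6,255,255))|cv2.inRange(h,(174,150,40),(180,255,255))
print(cv2.connectedComponentsWithStats(m)[2][1:])
for v in range(205,275,3):print(v,W['img'][v,283],end=' ')
```

```text
[ 500.2566318  -136.13447224  309.31332516]
[ 499.44897592 -134.72284808   96.        ]
(np.float64(285.46184069122523), np.float64(251.53904213170497)) (np.float64(285.17191295214315), np.float64(285.24382082508663))
(np.float64(287.7474185801672), np.float64(297.8738860976132)) (np.float64(287.2497389612275), np.float64(340.6749997131167))
[[ 210  253   48   86 2604]
 [ 310  253   51   85 2726]]
205 [125  86  52] 208 [125  86  53] 211 [114  81  53] 214 [59 58 59] 217 [61 61 62] 220 [72 75 77] 223 [70 72 74] 226 [70 72 74] 229 [71 73 75] 232 [72 73 76] 235 [71 74 76] 238 [70 72 75] 241 [70 72 74] 244 [70 71 73] 247 [70 71 74] 250 [71 72 74] 253 [71 73 74] 256 [71 72 74] 259 [72 73 75] 262 [72 72 76] 265 [65 62 60] 268 [87 62 40] 271 [116  93  63] 274 [121  98  67]
```

The grip mask (v 253–339) matches handles at (499,-134.4). A final nudge, then squeeze.

```bash
python3 -m jog '0.01 0.02 0.04 0 0 0 -1;0 0 0 0 0 0 -1;0 0 0 0 0 0 0.2;0 0 0 0 0 0 0.2;0 0 0 0 0 0 0.2' 40;python3 -m jog '0 0 0 0 0 0 1;0 0 0 0 0 0 1;0 0 0 0 0 0 1;0 0 0 0 0 0 1;0 0 0 0 0 0 1' 40
```

```text
time: 4.3
tool_pos: [498.6, -134.1, 304.4]
tcp_rot: [180.0, 0.1, -167.9]
ft_force: [0.4, 3.3, 6.4]
finger_gap: 34.5
grip_force: 4.2
time: 4.92
tool_pos: [498.8, -134.2, 304.9]
tcp_rot: [-180.0, 0.1, -167.9]
ft_force: [-0.9, 2.4, 6.7]
finger_gap: 30.0
grip_force: 41.4
```

```bash
python3 -m jog '0 0 -0.1 0 0 0 1;0 0 -0.2 0 0 0 1;0 0 -0.3 0 0 0 1;0 0 -0.3 0 0 0 1;0 0 -0.3 0 0 0 1';python3 -m jog '0 0 -0.1 0 0 0 1;0 0 0 0 0 0 1;0 0 0 0 0 0 1'
python3 - <<'E'
from h import *
S=snap('scene');T=snap('top');W=snap('wrist')
def crop(s,x,y,w,h): return cv2.resize(cv2.cvtColor(s['img'][y:y+h,x:x+w],cv2.COLOR_RGB2BGR),(400,300),interpolation=cv2.INTER_CUBIC)
g=np.vstack([np.hstack([crop(S,160,100,120,90),crop(S,280,140,120,90)]),np.hstack([crop(T,290,200,120,90),crop(W,100,180,320,240)])])
cv2.imwrite('pics/c2.png',g)
E
```

```text
time: 5.55
tool_pos: [498.1, -134.3, 424.5]
tcp_rot: [180.0, -0.0, -168.0]
ft_force: [-0.5, -0.1, -2.3]
finger_gap: 30.2
grip_force: 40.2
time: 5.92
tool_pos: [498.0, -134.2, 431.9]
tcp_rot: [179.9, -0.1, -167.9]
ft_force: [-0.1, -0.3, -2.8]
finger_gap: 30.3
grip_force: 40.2
```

View pics/c2.png

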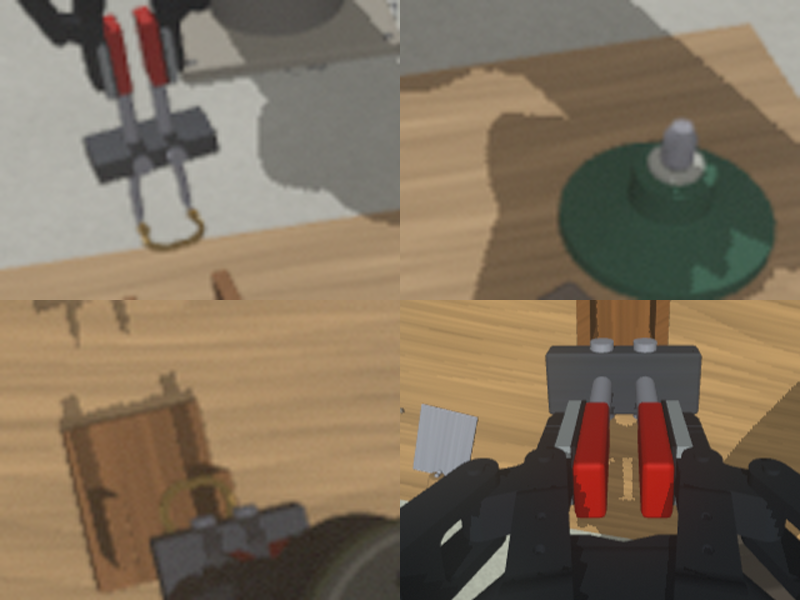

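Lifted cleanly: the ring is open and the grips parallel. Now carry it to about 60 mm short of the spindle.

```bash
python3 -m jog '-0.2 0.2 0 0 0 0 1;-0.3 0.45 0 0 0 0 1;-0.3 0.5 0 0 0 0 1;-0.3 0.5 0 0 0 0 1;-0.05 0.5 0 0 0 0 1';python3 -m jog '0 0.4 0 0 0 0 1;0 0.1 0 0 0 0 1;0 0 0 0 0 0 1;0 0 0 0 0 0 1'
python3 - <<'E'
from h import *
S=snap('scene');T=snap('top');W=snap('wrist')
print(sense()['tool_pos'])
def crop(s,x,y,w,h): return cv2.resize(cv2.cvtColor(s['img'][y:y+h,x:x+w],cv2.COLOR_RGB2BGR),(400,300),interpolation=cv2.INTER_CUBIC)
g=np.vstack([np.hstack([crop(S,300,60,100,75),crop(S,300,130,100,75)]),np.hstack([crop(T,130,180,120,90),crop(W,0,0,560,420)])])
cv2.imwrite('pics/c3.png',g)
for n,s in(('S',S),('T',T),('W',W)):
    h=cv2.cvtColor(s['img'],cv2.COLOR_RGB2HSV)
    m=cv2.inRange(h,(18,110,50),(30,255,255)); k,l,st,ce=cv2.connectedComponentsWithStats(m)
    for i in range(1,k):
        if st[i,4]>8: print(n,st[i],ce[i].round(1))
E
```

```text
time: 6.7
tool_pos: [566.4, 102.0, 432.5]
tcp_rot: [180.0, -0.1, -167.9]
ft_force: [-0.1, -0.0, -3.2]
finger_gap: 30.1
grip_force: 40.2
time: 7.2
tool_pos: [555.7, 147.8, 433.5]
tcp_rot: [-180.0, -0.0, -168.0]
ft_force: [-0.5, 0.1, -2.8]
finger_gap: 30.1
grip_force: 40.3
[555.71761239 147.76073011 433.65802549]
S [334 160  20  12  60] [345.4 167. ]
T [182 225  20   7  37] [192.1 227.5]
W [    0     0   502   315 64249] [228.3 134.9]
W [ 5 50  5  5 12] [ 7.2 52.4]
W [ 0 55 10  9 55] [ 4.6 58.9]
W [407  55   3   7  10] [408.1  58.2]
W [231  77   4   6  13] [232.8  79.2]
W [189 192   6   4  11] [191.5 192.8]
W [ 67 226   4   4  10] [ 68.7 227.6]
W [272 277   3   5   9] [273.3 278.9]
W [276 277   7   9  17] [279.1 281.1]
W [268 281   6   4  11] [269.8 282.8]
W [272 283   8   6  14] [275.7 285.8]
W [368 284   6   4  12] [371.  285.9]
W [280 287   9   7  24] [284.5 290.2]
W [268 292   6   6  15] [270.4 294.5]
W [281 311   7   5  15] [283.7 313.1]
W [271 327   7   6  12] [274.2 330.5]
W [281 328   5   4   9] [283.8 329.3]
```

View pics/c3.png

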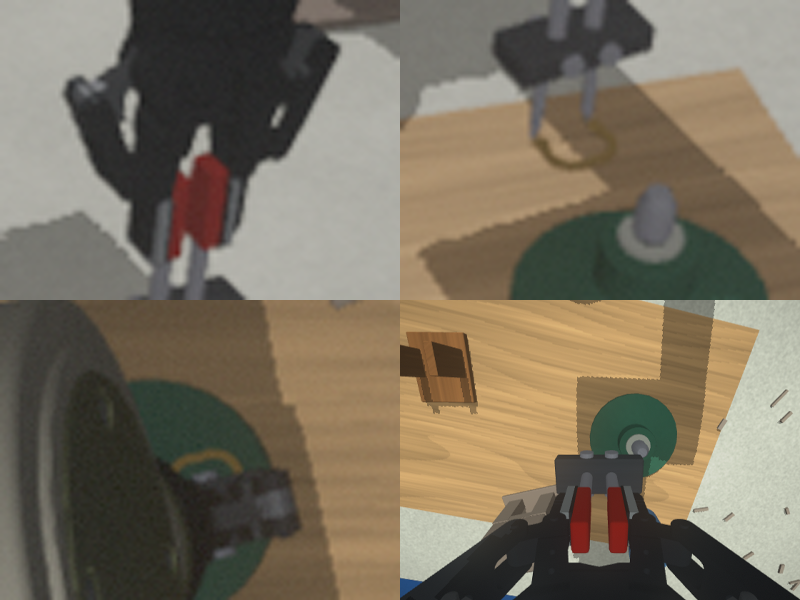

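Run:
```python
from h import *
S=snap('scene');T=snap('top');W=snap('wrist')
print('ring S',onz(S,344.3,164,158.6),'T',onz(T,192.1,231,158.6))
p=sense()['tool_pos'];print('FK ring',p+[13.9,3,-275], proj(S,p+[13.9,3,-275]))
print('washer T',onz(T,169.25,242.25,66),'top T',onz(T,165.5,243,100),'top S',onz(S,364,177.5,100))
w=W['img'][180:250,310:390];h=cv2.cvtColor(w,cv2.COLOR_RGB2HSV);m=cv2.inRange(h,(0,0,105),(180,45,255))
k,l,st,ce=cv2.connectedComponentsWithStats(m)
for i in range(1,k):
    if st[i,4]>15:print(st[i],ce[i]+[310,180])
for q in((557,211,66),(557,211,100)):print(proj(W,q),proj(S,q),proj(T,q))
g=cv2.cvtColor(W['img'],cv2.COLOR_RGB2HSV);m=cv2.inRange(g,(60,80,20),(95,255,255));m[:100]=0
c=max(cv2.findContours(m,0,1)[0],key=cv2.contourArea);print(cv2.boundingRect(c))
# enlarged washer regions
def crop(s,x,y,w,h): return cv2.resize(cv2.cvtColor(s['img'][y:y+h,x:x+w],cv2.COLOR_RGB2BGR),(400,600),interpolation=cv2.INTER_CUBIC)
cv2.imwrite('pics/c4.png',np.hstack([crop(S,330,155,40,60),crop(W,310,170,60,90)]))
```

```text
ring S [566.10468187 152.90489515 158.6       ] T [578.9986865  149.35040923 158.6       ]
FK ring [569.51616129 151.2422389  158.76716543] (np.float64(344.0776763849468), np.float64(165.04291190816994))
washer T [556.57032004 210.83245598  66.        ] top T [556.70996573 210.15982382 100.        ] top S [557.03623821 209.94812901 100.        ]
[  6   8  34  28 415] [330.59036145 198.79518072]
[ 22  27  14  13 125] [338.488 212.184]
(np.float64(333.14316760379893), np.float64(204.73596582217178)) (np.float64(362.4147576305685), np.float64(188.1210123436136)) (np.float64(169.16142072775017), np.float64(242.0374615331404))
(np.float64(338.73964057220365), np.float64(213.30756224149573)) (np.float64(364.4259023952919), np.float64(177.42090661780367)) (np.float64(165.0523984148966), np.float64(242.86116792451202))
(268, 132, 119, 115)
```

View pics/c4.png

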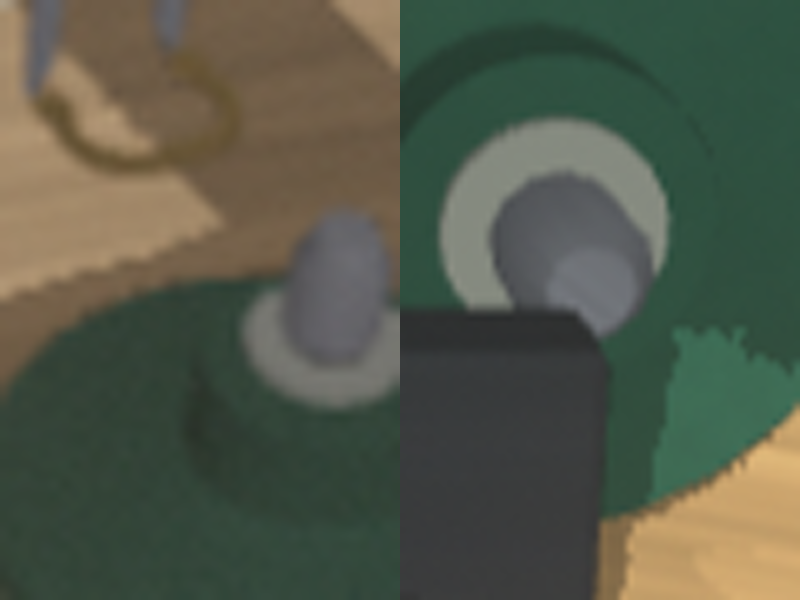

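Wrist view: the spindle top is at (338.8,212) and the washer centre at u 333.1, both within about 1 px of the prediction for (557,211). The block's -x top corner is at about (341.2,223.2), so I'll use it to check how the pliers sit in the hand.

Run:
```python
from h import *
W=snap('wrist');st=sense();p=st['tool_pos'];a=np.radians(st['tcp_rot'][2]+180);ex=np.array([np.cos(a),np.sin(a),0]);ey=np.array([-ex[1],ex[0],0])
g=W['img'].astype(int)
# block column profile & right/left edges on row 235
print([ (v,g[v,280].sum()) for v in range(210,232)])
r=g[235].sum(1);print([(u,r[u]) for u in list(range(212,226))+list(range(334,346))])
for u,v in((341,223.2),(280,223.2),(219,223.2)):
    q=onz(W,u,v,p[2]-209)-p; print(u,v,'local x,y',(q@ex).round(2),(q@ey).round(2))
R=p-p*0+14.2*ex-[0,0,275]; print('ring',R,'need',np.array([556.6,210.6])-R[:2])
d=np.array([556.6,210.6,0])-[R[0],R[1],0];print('tool shift x,y',-(d@ex),d@ey)
```

```text
[(210, np.int64(193)), (211, np.int64(194)), (212, np.int64(190)), (213, np.int64(190)), (214, np.int64(191)), (215, np.int64(189)), (216, np.int64(166)), (217, np.int64(148)), (218, np.int64(148)), (219, np.int64(149)), (220, np.int64(150)), (221, np.int64(150)), (222, np.int64(158)), (223, np.int64(174)), (224, np.int64(178)), (225, np.int64(178)), (226, np.int64(177)), (227, np.int64(177)), (228, np.int64(175)), (229, np.int64(174)), (230, np.int64(176)), (231, np.int64(178))]
[(212, np.int64(473)), (213, np.int64(470)), (214, np.int64(467)), (215, np.int64(466)), (216, np.int64(448)), (217, np.int64(192)), (218, np.int64(198)), (219, np.int64(203)), (220, np.int64(202)), (221, np.int64(204)), (222, np.int64(203)), (223, np.int64(203)), (224, np.int64(201)), (225, np.int64(201)), (334, np.int64(182)), (335, np.int64(181)), (336, np.int64(181)), (337, np.int64(182)), (338, np.int64(179)), (339, np.int64(172)), (340, np.int64(169)), (341, np.int64(189)), (342, np.int64(189)), (343, np.int64(188)), (344, np.int64(191)), (345, np.int64(188))]
341 223.2 local x,y -16.72 37.25
280 223.2 local x,y -16.73 -0.31
219 223.2 local x,y -16.74 -37.87
ring [569.46319063 151.36302316 158.72533375] need [-12.86319063  59.23697684]
tool shift x,y 0.25634374125320986 60.616956254830725
```

```bash
python3 -m jog '0 0.3 0 0 0 0 1;0 0.3 0 0 0 0 1;0 0 0 0 0 0 1;0 0 0 0 0 0 1'
python3 - <<'E'
from h import *
p=[]
for i in range(3):
    st=sense(); S=snap('scene','s5.png'); p.append(st['tool_pos'])
p=np.mean(p,0);a=np.radians(12.05);ex=np.array([np.cos(a),np.sin(a),0]);ey=np.array([-ex[1],ex[0],0])
R=p+14.2*ex-[0,0,275];d=np.array([556.6-R[0],210.6-R[1],0]);print(p,R,'tool shift',-(d@ex),d@ey,st['ft_force'])
h=cv2.cvtColor(S['img'],cv2.COLOR_RGB2HSV);m=cv2.inRange(h,(18,90,40),(32,255,255));m[:120]=0;m[190:]=0;m[:,:340]=0;m[:,400:]=0
k,l,s,ce=cv2.connectedComponentsWithStats(m);print([x for x in s[1:] if x[4]>5],proj(S,R),proj(S,(556.6,210.6,100)))
W=snap('wrist','w5.png')
E
```

```text
time: 8.05
tool_pos: [543.0, 207.4, 433.7]
tcp_rot: [-180.0, -0.0, -167.9]
ft_force: [-0.2, -0.6, -1.7]
finger_gap: 30.0
grip_force: 40.4
[543.0522584  207.11306977 433.67354549] [556.93937263 210.0775357  158.67354549] tool shift 0.2228224543957482 0.5818014115027199 [ 0.18606126 -0.2024809  -2.47305755]
[array([357, 153,  21,  12,  78], dtype=int32)] (np.float64(367.7619754407425), np.float64(157.55244177385228)) (np.float64(364.2005968414362), np.float64(177.33465657500724))
```

```bash
python3 -m jog '0 0.005 0.25 0 0 0 1;0 0 0.25 0 0 0 1;0 0 0 0 0 0 1;0 0 0 0 0 0 1'
python3 - <<'E'
from h import *
S=snap('scene');T=snap('top');W=snap('wrist');print(sense()['tool_pos'],sense()['ft_force'])
def crop(s,x,y,w,h): return cv2.resize(cv2.cvtColor(s['img'][y:y+h,x:x+w],cv2.COLOR_RGB2BGR),(400,600),interpolation=cv2.INTER_CUBIC)
cv2.imwrite('pics/c6.png',np.hstack([crop(S,345,140,40,60),crop(T,145,205,40,60)]))
E
```

```text
time: 8.75
tool_pos: [543.1, 207.9, 384.8]
tcp_rot: [180.0, 0.1, -168.0]
ft_force: [0.6, -0.2, -2.7]
finger_gap: 29.9
grip_force: 40.4
[543.22313919 208.10306538 385.35260493] [ 0.11183243  1.03371826 -2.58792019]
```

View pics/c6.png

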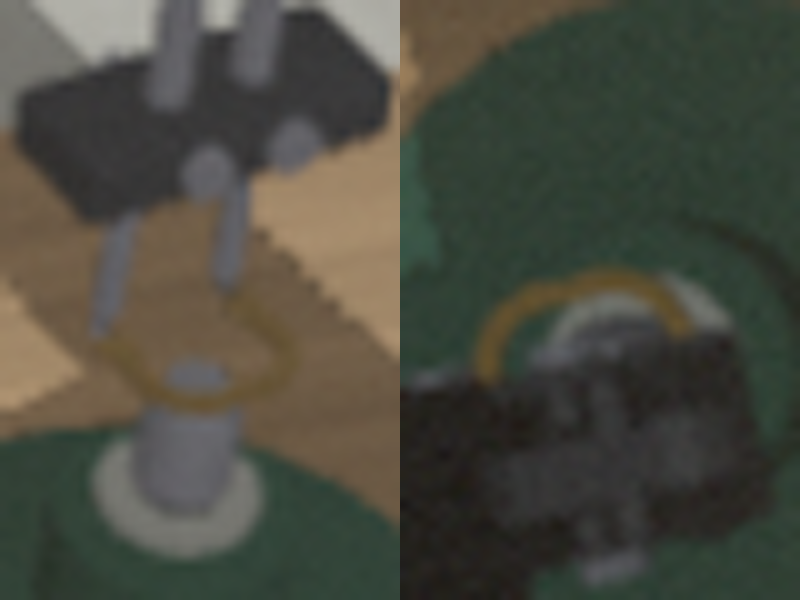

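The ring sits about 10 mm above the spindle top and surrounds its axis in both views (scene ring mid u≈365, top u≈163.2 against axis 163.8). Descending gently.

```bash
python3 -m jog '0 0 0.08 0 0 0 1;0 0 0.05 0 0 0 1;0 0 0 0 0 0 1;0 0 0 0 0 0 1'; python3 -m jog '0 0 0.05 0 0 0 1;0 0 0.05 0 0 0 1;0 0 0 0 0 0 1;0 0 0 0 0 0 1';python3 -c "
from h import *
for i in range(4): snap('scene');s=sense();print(s['tool_pos'].round(2),s['ft_force'].round(2),s['wrist_torque'].round(3))"
```

```text
time: 9.4
tool_pos: [542.8, 208.1, 370.7]
tcp_rot: [180.0, -0.0, -167.9]
ft_force: [-0.2, 0.4, -1.9]
finger_gap: 30.3
grip_force: 40.4
time: 9.9
tool_pos: [542.8, 208.1, 360.6]
tcp_rot: [-180.0, -0.0, -167.9]
ft_force: [-0.3, 0.6, -2.5]
finger_gap: 30.4
grip_force: 40.4
[542.84 208.08 360.78] [ 0.01  0.15 -2.32] [-0.028 -0.008  0.017]
[542.89 208.08 360.88] [ 0.59  0.44 -1.66] [-0.004  0.026  0.024]
[542.89 208.09 360.91] [-0.51 -0.92 -3.31] [ 0.014 -0.001 -0.025]
[542.86 208.09 360.92] [-0.24  0.38 -2.65] [-0.067 -0.001  0.013]
```

```bash
python3 -m jog '0 0 0.05 0 0 0 1;0 0 0.05 0 0 0 1;0 0 0.04 0 0 0 1;0 0 0 0 0 0 1;0 0 0 0 0 0 1';python3 -c "
from h import *
P=[]
for i in range(8): S=snap('scene');T=snap('top');s=sense();P.append(np.r_[s['tool_pos'],s['ft_force'],s['wrist_torque']])
print(np.mean(P,0).round(2))
h=cv2.cvtColor(S['img'],cv2.COLOR_RGB2HSV);m=cv2.inRange(h,(18,90,40),(32,255,255));m[:150]=0;m[215:]=0;m[:,:335]=0;m[:,395:]=0
print([x for x in cv2.connectedComponentsWithStats(m)[2][1:] if x[4]>5],proj(S,(556.6,210.6,71)))
"; python3 -m jog '0 0 0.01 0 0 0 1;0 0 0 0 0 0 1;0 0 0 0 0 0 1'
```

```text
time: 10.72
tool_pos: [542.8, 208.1, 346.7]
tcp_rot: [180.0, 0.0, -167.9]
ft_force: [0.8, -1.1, -1.8]
finger_gap: 29.9
grip_force: 40.4
[ 5.4283e+02  2.0809e+02  3.4679e+02  3.0000e-02  5.0000e-02 -2.6700e+00
 -0.0000e+00  1.0000e-02  0.0000e+00]
[array([353, 184,  19,   9,  47], dtype=int32)] (np.float64(362.48400538710496), np.float64(186.496948496192))
time: 11.9
tool_pos: [542.8, 208.1, 345.7]
tcp_rot: [-180.0, -0.0, -167.9]
ft_force: [0.4, 0.3, -1.8]
finger_gap: 30.1
grip_force: 40.4
```

```bash
cat > f.py <<'E'
from h import *
P=[]
for i in range(6): snapshot('scene');s=sense();P.append(np.r_[s['tool_pos'],s['ft_force']])
print('MEAN',np.mean(P,0).round(2))
E
python3 -m jog '0 0 0.01 0 0 0 1;0 0 0.007 0 0 0 1;0 0 0 0 0 0 1;0 0 0 0 0 0 1'|grep z; python3 f.py; python3 -m jog '0 0 0.006 0 0 0 1;0 0 0 0 0 0 1;0 0 0 0 0 0 1'|grep z; python3 f.py
```

```text
MEAN [ 5.4281e+02  2.0808e+02  3.4402e+02  9.0000e-02  2.4000e-01 -2.3000e+00]
MEAN [ 5.4280e+02  2.0808e+02  3.4340e+02  5.0000e-02  1.1000e-01 -2.6200e+00]
```

```bash
python3 -m jog '0 0 0.006 0 0 0 1;0 0 0 0 0 0 1;0 0 0 0 0 0 1'|grep z; python3 f.py
```

```text
MEAN [ 5.4281e+02  2.0808e+02  3.4280e+02 -1.2000e-01  1.2000e-01 -2.3100e+00]
```

No contact yet; continue in small steps.

```bash
python3 -m jog '0 0 0.006 0 0 0 1;0 0 0 0 0 0 1;0 0 0 0 0 0 1'|grep z; python3 f.py
```

```text
MEAN [ 5.4284e+02  2.0810e+02  3.4236e+02 -1.0800e+00 -1.9000e-01  2.0000e-02]
```

```bash
python3 -m jog '0 0 0.006 0 0 0 1;0 0 0 0 0 0 1;0 0 0 0 0 0 1'|grep z; python3 f.py
```

```text
MEAN [ 5.4285e+02  2.0809e+02  3.4171e+02 -9.0000e-01  1.3000e-01  2.0400e+00]
```

Contact with the washer came at TCP z≈342.4, as predicted. Back off to about 342.9, which puts the ring level with the groove.

```bash
python3 -m jog '0 0 -0.012 0 0 0 1;0 0 0 0 0 0 1;0 0 0 0 0 0 1;0 0 0 0 0 0 1'; python3 f.py
```

```text
time: 15.9
tool_pos: [542.8, 208.1, 342.6]
tcp_rot: [-180.0, -0.0, -167.9]
ft_force: [0.2, -0.0, -1.1]
finger_gap: 30.2
grip_force: 40.6
MEAN [ 5.4275e+02  2.0807e+02  3.4259e+02 -2.1000e-01 -2.3000e-01 -2.1100e+00]
```

```bash
python3 -m jog '0 0 -0.003 0 0 0 1;0 0 0 0 0 0 1;0 0 0 0 0 0 1;0 0 0 0 0 0 1' | grep -E 'gap|grip'; python3 f.py
python3 - <<'E'
from h import *
S=snap('scene');h=cv2.cvtColor(S['img'],cv2.COLOR_RGB2HSV);m=cv2.inRange(h,(18,90,40),(32,255,255));m[:150]=0;m[215:]=0;m[:,:335]=0;m[:,395:]=0
print([x for x in cv2.connectedComponentsWithStats(m)[2][1:] if x[4]>5],proj(S,(556.6,210.6,68)))
E
```

```text
finger_gap: 30.2
grip_force: 40.4
MEAN [ 5.4280e+02  2.0809e+02  3.4309e+02 -2.2000e-01 -3.8000e-01 -2.4900e+00]
[array([353, 185,  19,   9,  45], dtype=int32)] (np.float64(362.31088893475766), np.float64(187.42095605125945))
```

```bash
python3 -c "
from bench import *
print(hand_in())"
```

```text
the job is handed in; nothing more can be done
None
```

I handed the job in: the spread ring is around the spindle and level with the groove (about 0.7 mm above washer contact, no load on it), with the pliers held upright and squeezed at 40 N; the most I measured on the washer was about 5 N, but no verdict came back.

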